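# Hold the fluorometer shutter half open on the reference standard

## Robot

A 6-joint arm with a two-finger parallel gripper is mounted at the origin on a cart in front of the work surface, level with it; the furniture and walls round the work are solid. World frame = base frame: x ahead of the robot, y to its left, z up, the work surface at z = 0. Lengths are in mm, angles in rad, forces in N, time in s.
With the tool pointing down it reaches from about 350 to 975 mm from the base axis. Payload 7.1 kg.
Tool frame: the origin (TCP) lies on the centre line of the jaws, within the pads' length; the fingertips stand 17 mm ahead of it and the grasp point (between the pads) lies 2 mm behind it (tip_extent is the distance from the TCP to the fingertips, in mm); z points along the fingers, y is the line along which they close (so a half turn about z gives the same grasp; the last joint's range is limited). The gripper opens to 88 mm and grips with 3 to 60 N. Pads are 20 mm wide; open, the fingers measure 115 mm over their backs; the gripper's body (75 mm by 178 mm) begins 61 mm behind the grasp point.
Start: joints at [1.322, 0.423, 1.63, -0, 1.089, -0.019], TCP at [142.333, 608.561, 215.775] pointing down, gripper open.
Joint ranges: [-3, 3], [-0.9, 2.11], [0.09, 2.58], [-1.31, 4.45], [0.11, 2.69], [-2.54, 2.54]. Speed limits (rad/s): [2.39, 2.39, 3.01, 3.14, 3.14, 3.14].

## Interface

Orientations are given as a rotation vector (axis times angle).
In Python, from workcell import get_obs, get_image, camera_model, close_job, look_for, outline_of, pinpoint, tip_extent gives the robot as it stands.
- The arm moves only by the shell command python3 -m jog 'ROWS'. ROWS is text: rows parted by semicolons, each of 7 numbers parted by spaces: the shift along the tool's x, y, z as a fraction of full scale, then the turn, a rotation vector about the tool's x, y, z as a fraction of full scale, then the closure, from -1 (fully open) to 1 (shut). A call has 1 to 8 rows; each row is the pose to reach, as a shift and turn from the pose commanded when the call began, along the tool's axes at that moment; what a row does not reach only later rows make up. Full scale, the value 1, is 0.2 m for a shift and 30 degrees for a turn. A row lasts 1/10 s, in which the tool goes at most 50 mm and 8.59 degrees, less where a joint would pass 70% of its speed; a pose out of reach is approached as far as the arm can. A call with a number of a shift or a turn outside -1 to 1 is refused whole. A call with a gripper value outside its range is refused whole. The fingers move at their own pace and stop on an object; the grip force is fixed at half the most. Time passes only in rows, so rows that repeat a pose let the fingers close. It gives the time, the measured TCP pose, the force, the opening and the grip force at its end, in the units of the state.
- get_obs(): the state, without advancing time (a new reading comes with each control period).
- get_image(name): name is "scene" or "top"; returns the picture (400x640x3 uint8, red, green, blue); there is no depth.
- camera_model(name): a dict with "fx", "fy", "cx", "cy" (pixels), "dist_coeffs" ([k1, k2, p1, p2, k3] as OpenCV has them; the pictures are not rectified), "origin" and "orientation" of the camera in the world. Camera axes: x right, y down, z forward; pixel columns grow to the right and rows downward; lengths in mm; the calibration is good to about 2 mm. A picture is of the moment at which its call begins. camera_model takes no time and is no camera call.
- close_job(): hands the job in; it is judged then, once.
Trained networks look in the newest picture that a camera, given by its name, has taken for a name from the list of things; names that differ only in an ending like _2 or _b are one class to them, and where a whole thing is asked for, a point or a joint stands for the part that bears it (a point fixed in the world has none). Each returns a list of dicts, best first, with "confidence" (0 to 1); they miss things now and then, are a little off and sometimes report something else, mostly with a low value. They report only what shows in the picture. A call takes as long as a camera call. They do not tell look-alikes from the thing itself.
- look_for(target, camera): "xyz" ([x, y, z] in mm, in the coordinates of the camera as it stood for that picture, good to about 4 mm: the middle of the surface that is visible of it).
- outline_of(target, camera): "mask" (400x640 bool, what is visible of it).
- pinpoint(target, camera): "xyz" ([x, y, z] in mm, in the coordinates of the camera as it stood for that picture, good to about 4 mm: a listed point, or the origin of a listed thing).
The state is a dict: "t": time; "qpos": joint angles; "qvel": joint speeds; "joint_torque": joint torques, N m; "ee_pos": TCP position; "orientation": TCP orientation; "ft_force": force on the tool from outside, world axes, zero at the start; "moment": the same for the moment, N m; "width": finger opening in mm; "grasp_force": force on a finger pad.
Only numpy, scipy, OpenCV 4.12 (cv2) and the standard library are available. Lean on these libraries where they do the work, as an engineer would, in place of code of your own. Each camera call takes 0.05 s, during which the arm holds its last target. There are 200 camera calls.

## Task

Check the fluorometer at half light: first drop the short capped reference tube, cap up, into the round well of the instrument and let go of it, then slide the sprung shutter open to half of its travel (the longest tick of its scale) and keep holding it there; it springs shut if released, so the program finishes while still holding the shutter at half. Never open the shutter before the tube sits in the well, never open it beyond three quarters of its travel (the detector would be overloaded), and leave the tall vial and the two buffer bottles standing where they are.

Things in the scene. Friction and masses are not known exactly. Their poses are not given: they have to be found in the camera images.
- fluorometer: fixed instrument: dark base x -73..93, y -107..107 mm; on it two white blocks, x -55..75 mm, top z 70 mm, 36 mm apart: sample block with the round well on +y, lamp house with black fins on -y; the shutter runs along the gap. Origin on the bench below the closed shutter's thumb tab; x = opening direction (away from the robot at yaw 0). On the flat deck: guide strips to z 80, collar to 78 mm
- well_mouth (a point): centre of the mouth of the well, at the top of its black collar, 78 mm above the bench; the collar is a funnel, 37 mm wide inside at the mouth, narrowing over 8 mm to the 27 mm bore; at x = 5, y = 63 mm of the fluorometer, with its axes
- well_floor (a point): centre of the flat floor of the well, 56 mm below the mouth, 22 mm above the bench. The seated tube stands on it and its cap stands 12 mm out of the collar
- standard_tube: the reference standard: short clear tube with a red ribbed screw cap, 68 mm tall, upright on the bench; body 23 mm wide up to 54 mm, cap 25.6 mm wide from 54 to 68 mm above its foot; 20 to 40 g. Origin at the centre of its foot, z up through the cap. It starts at the left or right front of the bench, changing places with the vial
- vial: bystander: tall slim clear vial with a septum cap and a vent needle, 27 mm wide, 141 mm tall, upright; origin at the centre of its foot
- buffer_a: bystander: buffer bottle, 38 mm wide, 86 mm tall, at the left rear; origin at the centre of its foot
- buffer_b: bystander: second buffer bottle, 38 mm wide, 86 mm tall, at the left; origin at the centre of its foot
- thumb_tab (a point): upright black ribbed thumb tab on the shutter carriage, 12 mm thick along the slide (x), 26 mm wide (y), 24 mm tall; this point lies at the centre of its foot, 78.5 mm above the bench; x = opening direction, z up. The steel carriage under it is 44 (x) x 41 (y) mm, its top level with the tab's foot; the guide strips beside it, 22 to 30 mm off in y, end 1.5 mm higher
- shutter (a joint): slide of the shutter in m: 0 = closed, 0.018 = half, 0.036 = fully open; grows as the tab goes along the fluorometer's +x. The closing spring pushes with 4 N at closed, 9.4 N at half, 14.8 N fully open; released, it springs shut. A black pointer on the carriage runs along a scale of five ticks on the lamp house: closed, 1/4, 1/2 (longest), 3/4, open
There are look-alikes about, which are no part of the job. What is shaped like the standard_tube but blue is not meant.

How it is judged:
By the outcome, as a careful person would: the job done as asked, in the order asked, and still so for the second after the job is handed in, while the arm keeps its last pose, push and grip.
It also fails if it takes over 48 s, if anything falls off the work surface, if the arm or the gripper's body presses on something with over 40 N, if the wrist force passes 120 N, or if a joint passes its speed limit or range.

## Working session

There is one attempt and no reset: what is moved stays moved. The work goes in short steps, Python scripts to look and compute and a shell command to move; the robot and the scene stay as the last step left them, time stands still between calls to the robot, and variables do not carry over. Pictures are saved under pics/ and viewed, at most 10 in all, crops included, and the job is handed in when it is done.

```bash
mkdir -p pics; ls; cat > h.py <<'E'
import numpy as np, cv2
from scipy.spatial.transform import Rotation as R
from workcell import *
def cam(n):
    m=camera_model(n); o=np.array(m["orientation"],float)
    Rm=R.from_rotvec(o).as_matrix() if o.size==3 else (R.from_quat(o).as_matrix() if o.size==4 else o.reshape(3,3))
    K=np.array([[m["fx"],0,m["cx"]],[0,m["fy"],m["cy"]],[0,0,1.]])
    return K,np.array(m["dist_coeffs"],float),Rm,np.array(m["origin"],float)
def w(n,p):
    K,d,Rm,o=cam(n); return Rm@np.array(p)+o
def proj(n,P):
    K,d,Rm,o=cam(n); return cv2.projectPoints(((np.atleast_2d(P)-o)@Rm).astype(float),np.zeros(3),np.zeros(3),K,d)[0][:,0]
def onz(n,px,z):
    K,d,Rm,o=cam(n); u=cv2.undistortPoints(np.array([[px]],float),K,d)[0,0]; r=Rm@np.array([u[0],u[1],1]); return o+r*(z-o[2])/r[2]
def rows(target):  # tool-frame shift fraction from present
    s=get_obs(); return R.from_rotvec(s["orientation"]).inv().apply(np.array(target)-s["ee_pos"])/200
E
python3 - <<'E'
from h import *
s=get_obs(); print(s["t"],s["ee_pos"],s["orientation"],s["width"],tip_extent)
for n in("scene","top"):
    im=get_image(n); cv2.imwrite(f"pics/{n}0.png",im[:,:,::-1]); print(camera_model(n))
    for t in("standard_tube","well_mouth","thumb_tab","fluorometer","vial","buffer_a"):
        for r in pinpoint(t,n)[:3]:
            P=w(n,r["xyz"]); print(n,t,round(r["confidence"],2),P.round(1),proj(n,P).round(0)[0])
E
```

```text
pics
0.0 [142.20064044 608.0096468  215.02910464] [-3.60216272e-01 -3.12066234e+00  2.36136005e-03] 87.65704599521516 17.0
{'fx': 388.58516143250955, 'fy': 388.58516143250955, 'cx': 310.64555267408065, 'cy': 190.83026099646395, 'dist_coeffs': array([0.03118667, 0.        , 0.        , 0.        , 0.        ]), 'origin': array([ 116.68031474, -744.37986466,  620.16313919]), 'orientation': array([-2.08353488,  0.56989812, -0.2968083 ])}
scene standard_tube 0.9 [ 417.3 -250.4   -1.1] [318. 289.]
scene standard_tube 0.61 [ 368.5 -322.6    4.1] [316. 321.]
scene standard_tube 0.54 [6.731e+02 2.473e+02 5.000e-01] [307. 161.]
scene well_mouth 0.75 [563.6  85.2  80.7] [301. 170.]
scene fluorometer 0.84 [569.1  24.1   1.3] [314. 203.]
scene vial 0.83 [463.1 244.1   3.9] [248. 178.]
scene vial 0.67 [ 6.716e+02  2.458e+02 -2.000e-01] [306. 162.]
scene buffer_a 0.81 [ 6.011e+02  2.594e+02 -3.000e-01] [286. 166.]
scene buffer_a 0.8 [674.3 247.    2.1] [307. 161.]
{'fx': 377.76940779652864, 'fy': 377.76940779652864, 'cx': 320.94475948781286, 'cy': 199.33945602704767, 'dist_coeffs': array([-0.04453294,  0.        ,  0.        ,  0.        ,  0.        ]), 'origin': array([ 469.98765868,  -23.98147008, 1193.95911175]), 'orientation': array([-2.16810306,  2.21559368, -0.06661374])}
top standard_tube 0.58 [ 420.3 -247.4    1.6] [392. 236.]
top standard_tube 0.46 [ 368.6 -320.9    2.2] [416. 252.]
top well_mouth 0.89 [567.4  87.3  77.6] [282. 190.]
top thumb_tab 0.56 [575.9  24.8  77.9] [303. 186.]
top fluorometer 0.85 [571.5  21.3   2.8] [306. 190.]
top vial 0.61 [465.1 245.3   3.2] [235. 225.]
top buffer_a 0.64 [6.793e+02 2.455e+02 4.000e-01] [235. 158.]
top buffer_a 0.62 [599.2 258.5   4.6] [231. 183.]
```

View pics/scene0.png

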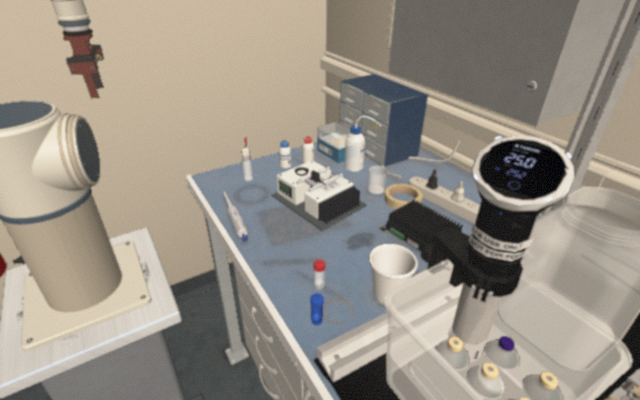

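View pics/top0.png

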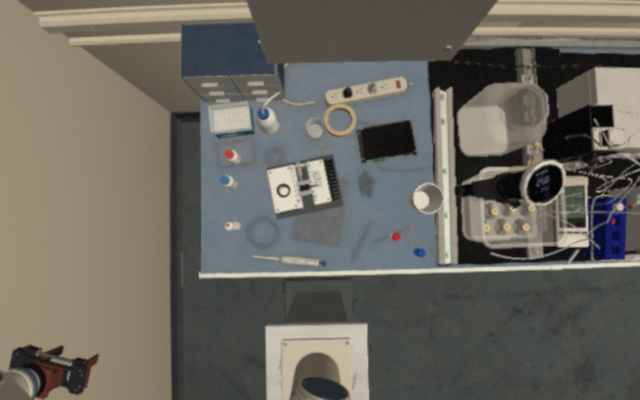

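Could be taken for the tube: red-capped tube at scene (319,275)/top (396,237); blue look-alike at scene (317,308)/top (420,252); red-capped buffer bottle at scene (308,150)/top (232,156); vial at scene (247,160)/top (232,226). By description I choose the first. I'll check it in one close crop.

```bash
python3 - <<'E'
from h import *
im=cv2.imread("pics/top0.png"); sc=cv2.imread("pics/scene0.png")
a=cv2.resize(im[145:225,255:355],None,fx=6,fy=6,interpolation=2)   # 600x480
b=cv2.resize(sc[250:330,290:345],(200,290),interpolation=2); c=cv2.resize(im[220:265,380:435],(200,164),interpolation=2)
o=np.zeros((480,800,3),np.uint8); o[:,:600]=a; o[:290,600:]=b; o[300:464,600:]=c
cv2.imwrite("pics/crop1.png",o)
P={}
for n in("top","scene"):
  for t in("well_mouth","thumb_tab","fluorometer","standard_tube"):
    for k in range(6):
      get_image(n)
      for r in pinpoint(t,n)[:2]:
        q=w(n,r["xyz"])
        if t=="standard_tube" and np.hypot(*(q[:2]-[418,-249]))>25: continue
        P.setdefault((n,t),[]).append(q)
  get_image(n)
for k,v in P.items(): print(k,len(v),np.median(v,0).round(1),np.std(v,0).round(1))
get_image("top"); m=outline_of("fluorometer","top")[0]["mask"].astype(np.uint8)
print(cv2.minAreaRect(cv2.findNonZero(m)))
E
```

```text
('top', 'well_mouth') 7 [566.9  84.5  77.7] [ 3.7 21.6  1.3]
('top', 'thumb_tab') 8 [573.2  24.2  79.1] [ 2.9 27.  18.3]
('top', 'fluorometer') 5 [573.6  19.9   4. ] [1.3 0.9 2. ]
('top', 'standard_tube') 6 [ 419.4 -249.9    2.4] [1.  0.6 1.1]
('scene', 'well_mouth') 6 [565.5  87.1  81.5] [1.1 0.7 1.5]
('scene', 'thumb_tab') 7 [573.1  23.   79.5] [ 2.2  2.  27. ]
('scene', 'fluorometer') 7 [569.1  25.8   2.1] [ 37.3 103.6   1. ]
('scene', 'standard_tube') 6 [ 4.190e+02 -2.492e+02 -2.000e-01] [2.  0.7 1.3]
((304.09613037109375, 186.48074340820312), (53.1474723815918, 68.6406478881836), 78.69007110595703)
```

View pics/crop1.png

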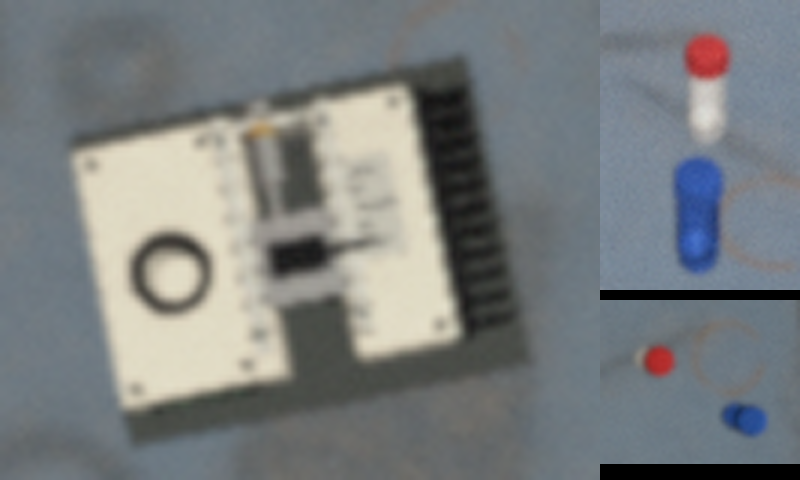

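The crop confirms the red-capped clear tube (crop (708,60)); the blue one is the look-alike. The fluorometer is yawed roughly 10°: well collar at crop (172,272), tab at (300,254), and the four deck corners are visible.

```bash
python3 - <<'E'
from h import *
f=lambda x,y:(255+(x+.5)/6-.5,145+(y+.5)/6-.5)
c=[onz("top",f(*p),70)[:2] for p in((72,152),(412,82),(462,342),(122,408))]
loc=np.array([[75,107],[75,-85],[-55,-85],[-55,107]])  # rough
print(np.round(c,1))
e=lambda a,b:np.degrees(np.arctan2(*(np.array(c[b])-c[a])[::-1]))
print("yaw",e(3,0),e(2,1),e(1,0)-90,e(2,3)-90)
print("well",onz("top",f(172,272),78).round(1),"tab",onz("top",f(300,254),102).round(1))
y=np.radians(np.mean([e(3,0),e(2,1),e(1,0)-90,e(2,3)-90]));M=np.array([[np.cos(y),-np.sin(y)],[np.sin(y),np.cos(y)]])
wl=onz("top",f(172,272),78)[:2]; print("origin from well",wl-M@[5,63])
mid=(c[0]+c[3])/2; mid2=(c[1]+c[2])/2
print("local corners wrt that origin",((np.array(c)-(wl-M@[5,63]))@M).round(1))
# red cap centroid
for n,z in(("top",66),("scene",61)):
    hs=cv2.cvtColor(cv2.imread(f"pics/{n}0.png"),cv2.COLOR_BGR2HSV); m=((hs[...,1]>140)&((hs[...,0]<8)|(hs[...,0]>172))).astype(np.uint8)
    q=proj(n,[419,-249.5,z])[0]; r=np.zeros_like(m); cv2.circle(r,tuple(int(v) for v in q),10,1,-1); ys,xs=np.nonzero(m&r); print(n,q,xs.mean(),ys.mean(),onz(n,(xs.mean(),ys.mean()),z))
s=get_obs(); print(R.from_rotvec(s["orientation"]).as_matrix().round(3))
E
```

```text
[[628.6 134.7]
 [660.1 -35.9]
 [529.4 -57.8]
 [500.2 111.5]]
yaw 10.23984156065953 9.529438109212427 10.464514133838478 9.759346953524755
well [566.7  84.8  78. ] tab [572.   20.4 102. ]
origin from well [572.67958368  21.92851613]
local corners wrt that origin [[ 74.7 101.3]
 [ 76.1 -72.1]
 [-56.5 -71. ]
 [-55.8 100.8]]
top [396.66840713 237.22661202] 396.0 236.2439024390244 [ 421.96529498 -247.593589     66.        ]
scene [318.95078474 266.73104582] 319.0 265.3510638297872 [ 421.15166667 -246.15819688   61.        ]
[[-0.974  0.228 -0.   ]
 [ 0.228  0.974  0.   ]
 [ 0.     0.    -1.   ]]
```

```bash
cat >> h.py <<'E'
def Rt(yaw): # tool y at angle yaw, z down
    a=np.radians(yaw); y=np.array([np.cos(a),np.sin(a),0]); z=np.array([0,0,-1.]); return R.from_matrix(np.c_[np.cross(y,z),y,z])
def plan(wps,p=None,r=None):
    s=get_obs(); p=np.array(s["ee_pos"]) if p is None else p; r=R.from_rotvec(s["orientation"]) if r is None else r
    for *q,yaw in wps:
        t=(r.inv()*Rt(yaw)).as_rotvec(degrees=True)/30; print((r.inv().apply(np.array(q)-p)/200).round(3),t.round(3)); p=np.array(q);r=Rt(yaw)
E
python3 - <<'E'
from h import *
print(get_obs()["t"],onz("top",(426,198),90))
plan([(290,500,270,55),(410,350,280,32.5),(480,170,280,10),(480,-20,280,10),(440,-210,200,10),(420.5,-248,130,10)])
E
```

```text
5.7 [ 532.81534514 -335.02323897   90.        ]
[-0.843 -0.36  -0.271] [ 0.    -0.     0.728]
[-0.922 -0.27  -0.05 ] [0.   0.   0.75]
[-0.947 -0.188  0.   ] [0.   0.   0.75]
[-0.936 -0.165  0.   ] [0. 0. 0.]
[-0.901 -0.362  0.4  ] [0. 0. 0.]
[-0.17  -0.129  0.35 ] [0. 0. 0.]
```

```bash
python3 -m jog '-0.843 -0.36 -0.271 0 0 0.728 -1;-0.843 -0.36 -0.271 0 0 0.728 -1;-0.843 -0.36 -0.271 0 0 0.728 -1;-0.843 -0.36 -0.271 0 0 0.728 -1;-0.843 -0.36 -0.271 0 0 0.728 -1' && python3 -m jog '-0.922 -0.27 -0.05 0 0 0.75 -1;-0.922 -0.27 -0.05 0 0 0.75 -1;-0.922 -0.27 -0.05 0 0 0.75 -1;-0.922 -0.27 -0.05 0 0 0.75 -1;-0.922 -0.27 -0.05 0 0 0.75 -1' && python3 -m jog '-0.947 -0.188 0 0 0 0.75 -1;-0.947 -0.188 0 0 0 0.75 -1;-0.947 -0.188 0 0 0 0.75 -1;-0.947 -0.188 0 0 0 0.75 -1;-0.947 -0.188 0 0 0 0.75 -1;-0.947 -0.188 0 0 0 0.75 -1'
```

```text
t: 6.2
ee_pos: [293.8, 498.4, 271.9]
orientation: [0.951, 2.992, 0.004]
ft_force: [-0.1, 1.7, -0.1]
width: 87.7
grasp_force: 0.0
t: 6.7
ee_pos: [412.3, 347.3, 280.1]
orientation: [1.516, 2.75, -0.0]
ft_force: [-0.3, -0.0, 0.1]
width: 88.2
grasp_force: 0.0
t: 7.3
ee_pos: [480.1, 170.4, 279.8]
orientation: [-2.021, -2.405, -0.0]
ft_force: [-1.1, 1.1, 0.7]
width: 87.9
grasp_force: 0.0
```

```bash
python3 - <<'E'
from h import *
plan([(480,-20,280,10),(440,-210,200,10),(420.5,-248,130,10)])
E
```

```text
[-0.938 -0.164 -0.002] [-0.001 -0.001 -0.003]
[-0.901 -0.362  0.4  ] [0. 0. 0.]
[-0.17  -0.129  0.35 ] [0. 0. 0.]
```

```bash
python3 -m jog '-0.938 -0.164 0 0 0 0 -1;-0.938 -0.164 0 0 0 0 -1;-0.938 -0.164 0 0 0 0 -1;-0.938 -0.164 0 0 0 0 -1;-0.938 -0.164 0 0 0 0 -1' && python3 -m jog '-0.9 -0.362 0.4 0 0 0 -1;-0.9 -0.362 0.4 0 0 0 -1;-0.9 -0.362 0.4 0 0 0 -1;-0.9 -0.362 0.4 0 0 0 -1;-0.9 -0.362 0.4 0 0 0 -1;-0.9 -0.362 0.4 0 0 0 -1' && python3 -m jog '-0.17 -0.129 0.35 0 0 0 -1;-0.17 -0.129 0.35 0 0 0 -1;-0.17 -0.129 0.35 0 0 0 -1;-0.17 -0.129 0.35 0 0 0 -1'
python3 - <<'E'
from h import *
im=get_image("scene"); cv2.imwrite("pics/s1.png",cv2.resize(im[190:340,220:420,::-1],None,fx=4,fy=4,interpolation=2))
s=get_obs(); print(s["ee_pos"],s["qpos"]); plan([(420.5,-248,68,10)])
for r in pinpoint("standard_tube","scene")[:3]: print(r["confidence"],w("scene",r["xyz"]))
E
```

```text
t: 7.8
ee_pos: [480.5, -21.9, 279.9]
orientation: [2.022, 2.404, -0.0]
ft_force: [-0.6, 0.5, 0.5]
width: 87.4
grasp_force: 0.0
t: 8.4
ee_pos: [440.6, -209.3, 199.2]
orientation: [-2.019, -2.404, -0.0]
ft_force: [-0.3, 0.2, -0.6]
width: 87.8
grasp_force: 0.0
t: 8.8
ee_pos: [422.0, -246.5, 130.6]
orientation: [-2.018, -2.408, -0.001]
ft_force: [-0.1, -0.2, 0.1]
width: 87.7
grasp_force: 0.0
[ 422.58646214 -246.92570051  131.28475045] [-5.53392360e-01  3.52510851e-01  1.98778233e+00  5.73800692e-04
  7.99667083e-01 -7.29881387e-01]
[-0.003 -0.012  0.316] [0.003 0.001 0.003]
0.76 [ 417.11553483 -246.25829952    0.77254766]
0.68 [ 369.0655016  -322.01591147    3.08739952]
```

View pics/s1.png

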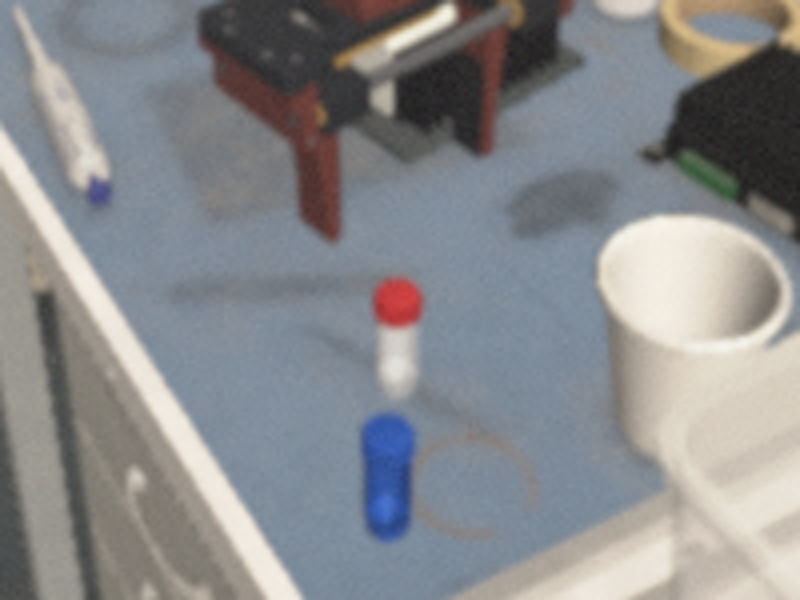

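The fingers straddle the red-capped tube (cap at crop (398,300)), with the blue tube and the mug clear. Descend and close.

```bash
python3 -m jog '0 -0.008 0.15 0 0 0 -1;0 -0.008 0.32 0 0 0 -1;0 -0.008 0.32 0 0 0 -1;0 -0.008 0.32 0 0 0 0.2;0 -0.008 0.32 0 0 0 1;0 -0.008 0.32 0 0 0 1;0 -0.008 0.32 0 0 0 1;0 -0.008 0.32 0 0 0 1' && python3 -m jog '0 0 0 0 0 0 1;0 0 0 0 0 0 1;0 0 0 0 0 0 1;0 0 0 0 0 0 1;0 0 0 0 0 0 1'
```

```text
t: 9.7
ee_pos: [419.7, -248.7, 66.7]
orientation: [2.019, 2.405, 0.0]
ft_force: [0.0, 0.2, 0.2]
width: 51.3
grasp_force: 0.0
t: 10.2
ee_pos: [419.2, -248.4, 65.9]
orientation: [-2.019, -2.406, 0.0]
ft_force: [-0.4, 0.1, -0.4]
width: 11.4
grasp_force: 0.0
```

```bash
python3 - <<'E'
from h import *
im=get_image("scene"); cv2.imwrite("pics/s2.png",cv2.resize(im[190:340,220:420,::-1],None,fx=4,fy=4,interpolation=2))
s=get_obs(); print(s["ee_pos"],s["width"],proj("scene",[[*s["ee_pos"][:2],49]]))
for r in pinpoint("standard_tube","scene")[:3]: print(r["confidence"],w("scene",r["xyz"]))
E
```

```text
[ 419.27323714 -248.43980335   65.93898866] 7.303844290990502 [[318.78603712 270.6702326 ]]
0.93 [ 368.13643565 -325.568597      2.03133987]
0.73 [ 422.83866201 -247.30289714   -2.47162113]
```

View pics/s2.png

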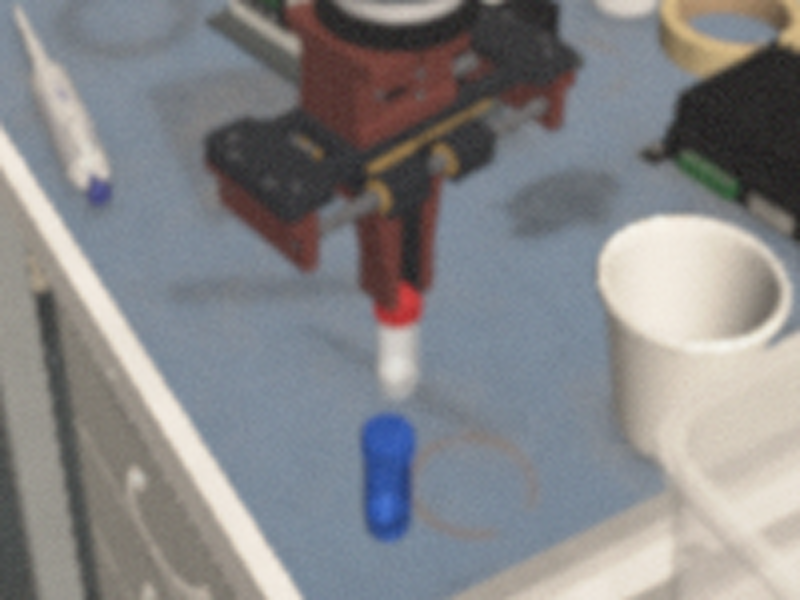

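```bash
python3 - <<'E'
from h import *
c=lambda P:((proj("scene",P)-[220,190])*4+1.5).round(0).tolist()
p=get_obs()["ee_pos"]
for z in(45,49,55,60,65,70): print(z,c([[p[0],p[1],z]]))
u=np.array([np.cos(.1745),np.sin(.1745),0])
q=np.array([422.3,-246.7,131])
for d in(17,5,0,-5):print("open",d,c([q-[0,0,d]-50*u,q-[0,0,d]+50*u]))
t=np.array([421,-248,0]);print("tube",c([t,t+[0,0,54],t+[0,0,68]]))
print(c([p+[0,-20,-17],p+[0,20,-17],p+[0,10,-17]]))
E
```

```text
45 [[397.0, 330.0]]
49 [[397.0, 324.0]]
55 [[397.0, 316.0]]
60 [[397.0, 308.0]]
65 [[397.0, 301.0]]
70 [[397.0, 294.0]]
open 17 [[321.0, 269.0], [474.0, 181.0]]
open 5 [[321.0, 250.0], [475.0, 162.0]]
open 0 [[320.0, 242.0], [475.0, 154.0]]
open -5 [[320.0, 234.0], [475.0, 147.0]]
tube [[399.0, 390.0], [399.0, 315.0], [399.0, 295.0]]
[[417.0, 349.0], [377.0, 301.0], [387.0, 312.0]]
```

Seen in the image, the fingertips stop at cap-top height (crop (400,300)), so the real tips are about 17 mm higher than the quoted tip extent implies; the tube still stands. Open, go lower by about 18 mm, and close again.

```bash
python3 -m jog '0 0 -0.02 0 0 0 -0.6;0 0 -0.02 0 0 0 -0.6;0 0 -0.02 0 0 0 -0.6;0 0 -0.02 0 0 0 -0.6;0 0 -0.02 0 0 0 -0.6;0 0 -0.02 0 0 0 -0.6' && python3 -m jog '0 0 0.06 0 0 0 -0.6;0 0 0.11 0 0 0 -0.6;0 0 0.11 0 0 0 -0.6;0 0 0.11 0 0 0 1;0 0 0.11 0 0 0 1;0 0 0.11 0 0 0 1;0 0 0.11 0 0 0 1;0 0 0.11 0 0 0 1' && python3 -m jog '0 0 0 0 0 0 1;0 0 0 0 0 0 1'
python3 - <<'E'
from h import *
im=get_image("scene"); cv2.imwrite("pics/s3.png",cv2.resize(im[190:340,220:420,::-1],None,fx=4,fy=4,interpolation=2))
s=get_obs(); print(s["t"],s["ee_pos"],s["width"],s["grasp_force"])
E
```

```text
t: 10.9
ee_pos: [419.3, -248.4, 70.0]
orientation: [-2.019, -2.406, 0.0]
ft_force: [-0.3, -0.1, 0.5]
width: 47.7
grasp_force: 0.0
t: 11.7
ee_pos: [419.4, -248.5, 48.2]
orientation: [2.019, 2.406, 0.0]
ft_force: [-0.8, -0.1, -0.9]
width: 34.0
grasp_force: 0.0
t: 11.9
ee_pos: [419.4, -248.5, 48.1]
orientation: [2.019, 2.406, 0.0]
ft_force: [0.6, 0.6, 1.1]
width: 24.7
grasp_force: 30.0
11.95 [ 419.36288969 -248.46952974   48.07288714] 24.685512446533803 30.00012516975403
```

View pics/s3.png

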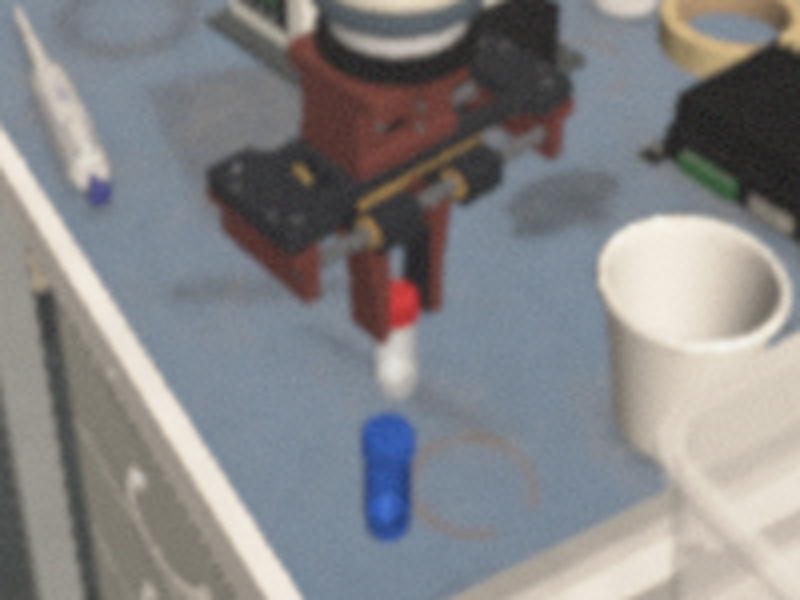

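Tube cap is gripped (30 N, 24.7 mm wide); tips at about crop (385,335), just under the cap. Carry it to the well.

```bash
python3 - <<'E'
from h import *
plan([(419.4,-248.5,190,10),(480,-80,210,10),(566.3,84.7,200,10),(566.3,84.7,138,10),(566.3,84.7,83,10)])
E
```

```text
[-0.    0.   -0.71] [ 0.  0. -0.]
[ 0.777  0.445 -0.1  ] [0. 0. 0.]
[0.736 0.568 0.05 ] [0. 0. 0.]
[0.   0.   0.31] [0. 0. 0.]
[0.    0.    0.275] [0. 0. 0.]
```

```bash
python3 -m jog '0 0 -0.2 0 0 0 1;0 0 -0.45 0 0 0 1;0 0 -0.71 0 0 0 1;0 0 -0.71 0 0 0 1;0 0 -0.71 0 0 0 1' && python3 -m jog '0.15 0.09 -0.02 0 0 0 1;0.35 0.2 -0.05 0 0 0 1;0.55 0.32 -0.08 0 0 0 1;0.777 0.445 -0.1 0 0 0 1;0.777 0.445 -0.1 0 0 0 1;0.777 0.445 -0.1 0 0 0 1' && python3 -m jog '0.18 0.14 0.01 0 0 0 1;0.36 0.28 0.02 0 0 0 1;0.55 0.42 0.04 0 0 0 1;0.68 0.52 0.05 0 0 0 1;0.736 0.568 0.05 0 0 0 1;0.736 0.568 0.05 0 0 0 1;0.736 0.568 0.05 0 0 0 1' && python3 -m jog '0 0 0.15 0 0 0 1;0 0 0.31 0 0 0 1;0 0 0.31 0 0 0 1;0 0 0.31 0 0 0 1;0 0 0.31 0 0 0 1'
python3 - <<'E'
from h import *
im=get_image("scene"); a=cv2.resize(im[130:220,260:360,::-1],None,fx=4,fy=4,interpolation=2)
im=get_image("top"); b=cv2.resize(im[145:235,250:350,::-1],None,fx=4,fy=4,interpolation=2)
cv2.imwrite("pics/s4.png",np.hstack([a,b])); s=get_obs(); print(s["t"],s["width"]); plan([(566.3,84.7,83,10)])
c=(proj("scene",[[566.5,85.2,78],[566.3,85,90]])-[260,130])*4+1.5; print(c)
for r in pinpoint("well_mouth","scene")[:2]: print(r["confidence"],w("scene",r["xyz"]))
for r in pinpoint("standard_tube","scene")[:3]: print(r["confidence"],w("scene",r["xyz"]))
E
```

```text
t: 12.45
ee_pos: [419.9, -248.8, 191.1]
orientation: [2.017, 2.404, 0.001]
ft_force: [-0.1, 0.2, -0.1]
width: 24.6
grasp_force: 30.0
t: 13.05
ee_pos: [479.0, -78.7, 208.1]
orientation: [-2.014, -2.408, 0.003]
ft_force: [-0.1, -0.0, -0.6]
width: 24.5
grasp_force: 30.0
t: 13.75
ee_pos: [565.4, 83.0, 199.1]
orientation: [-2.02, -2.405, 0.003]
ft_force: [0.1, -0.6, -0.6]
width: 24.5
grasp_force: 30.0
t: 14.25
ee_pos: [567.2, 84.0, 139.6]
orientation: [2.02, 2.404, 0.002]
ft_force: [0.9, -0.6, 1.0]
width: 24.7
grasp_force: 30.0
14.35 24.468358051735326
[ 0.002 -0.006  0.283] [ 0.005  0.    -0.001]
[[168.67386325 163.01040154]
 [168.17955209 148.20901612]]
0.79 [562.37198076  84.94467935  79.54380958]
0.76 [ 3.70591593e+02 -3.22124390e+02  2.53801312e-01]
0.74 [567.48244962  84.16931583  90.17451602]
```

View pics/s4.png

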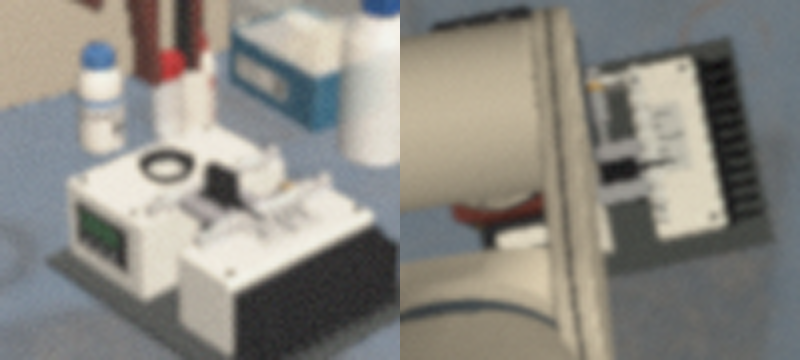

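The tube (crop foot (170,140)) hangs above the well collar (crop (167,166)), aligned within about 2 mm. Descend gently, checking force.

```bash
python3 -m jog '0 -0.004 0.06 0 0 0 1;0 -0.004 0.12 0 0 0 1;0 -0.004 0.16 0 0 0 1;0 -0.004 0.16 0 0 0 1' && python3 -m jog '0 0 0.04 0 0 0 1;0 0 0.08 0 0 0 1;0 0 0.115 0 0 0 1;0 0 0.115 0 0 0 1;0 0 0.115 0 0 0 1'; python3 -c "
from h import *
plan([(566.3,84.7,83,10)]);print(get_obs()['moment'])"
```

```text
t: 14.85
ee_pos: [564.2, 84.5, 104.0]
orientation: [-2.018, -2.405, 0.004]
ft_force: [0.1, -0.2, -0.1]
width: 24.7
grasp_force: 30.0
t: 15.35
ee_pos: [565.4, 84.6, 82.7]
orientation: [-2.019, -2.406, 0.001]
ft_force: [0.0, 0.4, -0.3]
width: 24.7
grasp_force: 30.0
[-0.     0.004 -0.001] [-0.001 -0.    -0.   ]
[-0.10171958  0.08973406 -0.01425727]
```

No contact forces, foot is about 43 mm into the well. Release.

```bash
python3 -m jog '0 0 0 0 0 0 -0.2;0 0 0 0 0 0 -0.2;0 0 0 0 0 0 -0.2;0 0 0 0 0 0 -0.2;0 0 0 0 0 0 -0.2;0 0 0 0 0 0 -0.2' && python3 -m jog '0 0 -0.2 0 0 0 -0.2;0 0 -0.3 0 0 0 -0.2;0 0 -0.3 0 0 0 -0.2;0 0 -0.3 0 0 0 -0.2'
python3 - <<'E'
from h import *
im=get_image("scene"); cv2.imwrite("pics/s5.png",cv2.resize(im[140:220,260:360,::-1],None,fx=7,fy=7,interpolation=2))
s=get_obs(); print(s["t"],s["width"])
c=(proj("scene",[[566.5,85.2,78],[566.5,85.2,90],[566.5,85.2,102]])-[260,140])*7+3; print(c)
for t in("thumb_tab","standard_tube"):
  for r in pinpoint(t,"scene")[:3]: print(t,r["confidence"],w("scene",r["xyz"]))
E
```

```text
t: 15.95
ee_pos: [565.6, 84.6, 83.0]
orientation: [2.019, 2.406, 0.0]
ft_force: [-0.5, 0.5, -0.4]
width: 53.2
grasp_force: 0.0
t: 16.35
ee_pos: [565.5, 84.6, 143.0]
orientation: [2.019, 2.406, 0.001]
ft_force: [0.1, 0.5, -0.1]
width: 52.8
grasp_force: 0.0
16.4 52.50855506853069
[[295.55426069 215.64320269]
 [294.88341193 189.40066841]
 [294.20399194 162.83631708]]
thumb_tab 0.57 [576.32497998  23.14516943  81.35333625]
standard_tube 0.71 [ 368.97729912 -318.89973214   -1.82601546]
```

View pics/s5.png

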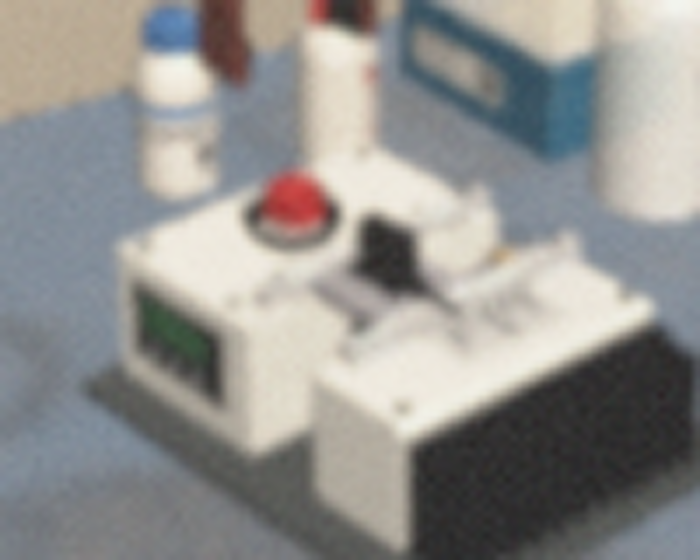

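The tube is seated: only the red cap sticks out of the collar (crop (295,200)), and the shutter is still closed with the tab at (388,255). Now grip the tab.

```bash
python3 - <<'E'
from h import *
plan([(572.6,22,130,10),(572.6,22,87,10)])
E
```

```text
[-0.315 -0.014  0.058] [-0.005 -0.    -0.   ]
[0.    0.    0.215] [0. 0. 0.]
```

```bash
python3 -m jog '-0.15 -0.007 0 0 0 0 -0.2;-0.315 -0.014 0 0 0 0 -0.2;-0.315 -0.014 0.06 0 0 0 -0.2;-0.315 -0.014 0.06 0 0 0 -0.2;-0.315 -0.014 0.06 0 0 0 -0.2' && python3 -m jog '0 0 0.1 0 0 0 -0.2;0 0 0.17 0 0 0 -0.2;0 0 0.215 0 0 0 -0.2;0 0 0.215 0 0 0 -0.2;0 0 0.215 0 0 0 -0.2' && python3 -c "
from h import *
s=get_obs();print(s['ft_force'],s['ee_pos'])" && python3 -m jog '0 0 0 0 0 0 0.3;0 0 0 0 0 0 0.5;0 0 0 0 0 0 1;0 0 0 0 0 0 1;0 0 0 0 0 0 1;0 0 0 0 0 0 1;0 0 0 0 0 0 1;0 0 0 0 0 0 1'
```

```text
t: 17.0
ee_pos: [572.8, 22.6, 129.9]
orientation: [-2.018, -2.405, 0.002]
ft_force: [1.1, 0.5, -0.3]
width: 52.7
grasp_force: 0.0
t: 17.5
ee_pos: [573.7, 22.3, 88.0]
orientation: [-2.019, -2.407, 0.0]
ft_force: [0.8, 0.1, 0.8]
width: 52.8
grasp_force: 0.0
[0.79827036 0.07400292 0.77539776] [573.74685797  22.33319756  87.97563624]
t: 18.3
ee_pos: [573.0, 21.9, 88.1]
orientation: [-2.019, -2.406, 0.002]
ft_force: [-4.8, -1.2, 5.3]
width: 11.4
grasp_force: 30.0
```

Tab gripped. Open in stages, measuring the spring force (4 + 0.3 N/mm).

```bash
python3 -m jog '0 0.02 0 0 0 0 1;0 0.04 0 0 0 0 1;0 0.06 0 0 0 0 1;0 0.06 0 0 0 0 1;0 0.06 0 0 0 0 1;0 0.06 0 0 0 0 1'
cat > m.py <<'E'
from h import *
F=[];X=[];T=[]
u=np.array([np.cos(.1745),np.sin(.1745),0])
for k in range(6):
    get_image("scene"); s=get_obs(); F.append(np.array(s["ft_force"])@u); X.append((np.array(s["ee_pos"])-[572.6,22,0])@u)
    for r in pinpoint("thumb_tab","scene")[:1]:
        s=get_obs(); F.append(np.array(s["ft_force"])@u); X.append((np.array(s["ee_pos"])-[572.6,22,0])@u)
        T.append((w("scene",r["xyz"])-[572.6,22,0])@u)
F=np.array(F);print(s["t"],"F",F.mean(),F.std(),"open by force",(-F.mean()-4)/.3,"tcp x",np.mean(X),"tab",np.round(T,1),s["width"],s["ft_force"])
E
python3 m.py
```

```text
t: 18.9
ee_pos: [584.0, 24.0, 88.0]
orientation: [-2.018, -2.405, 0.004]
ft_force: [-6.1, -1.2, 7.7]
width: 11.5
grasp_force: 30.0
19.5 F -6.848707302917401 0.4093951162776376 open by force 9.49569100972467 tcp x 11.562856685405675 tab [10.8 10.8 11.2 10.9 11.8 12.6] 11.575923813722206 [-6.81299245 -0.44921618  8.21493901]
```

```bash
python3 -m jog '0 0.02 0 0 0 0 1;0 0.037 0 0 0 0 1;0 0.037 0 0 0 0 1;0 0.037 0 0 0 0 1;0 0.037 0 0 0 0 1'; python3 m.py
python3 - <<'E'
from h import *
im=np.mean([get_image("scene").astype(float) for _ in range(4)],0).astype(np.uint8); a=cv2.resize(im[168:198,305:345,::-1],None,fx=18,fy=18,interpolation=2)
c0=np.array([572.6,22]); y=np.radians(10); M=np.array([[np.cos(y),-np.sin(y)],[np.sin(y),np.cos(y)]])
cv2.imwrite("pics/s6.png",a)
for x in(0,9,18,27,36): print(x,[(((proj("scene",[[*(c0+M@[x,yy]),z]])-[305,168])*18+8.5).round(0)[0].tolist()) for yy,z in((-30,80),(-45,70))])
E
```

```text
t: 20.0
ee_pos: [590.7, 25.2, 88.0]
orientation: [-2.017, -2.404, 0.005]
ft_force: [-8.2, -1.8, 9.9]
width: 11.7
grasp_force: 30.0
20.6 F -9.104084589316573 0.31356211486818447 open by force 17.01361529772191 tcp x 18.31609122432167 tab [ 19.9  17.8 -67.5  17.7  18.6  19.4] 11.429504082386666 [-8.97516027 -2.12195414 10.58648419]
0 [[327.0, 290.0], [396.0, 389.0]]
9 [[373.0, 269.0], [441.0, 368.0]]
18 [[418.0, 248.0], [486.0, 346.0]]
27 [[463.0, 227.0], [531.0, 324.0]]
36 [[508.0, 206.0], [575.0, 303.0]]
```

View pics/s6.png

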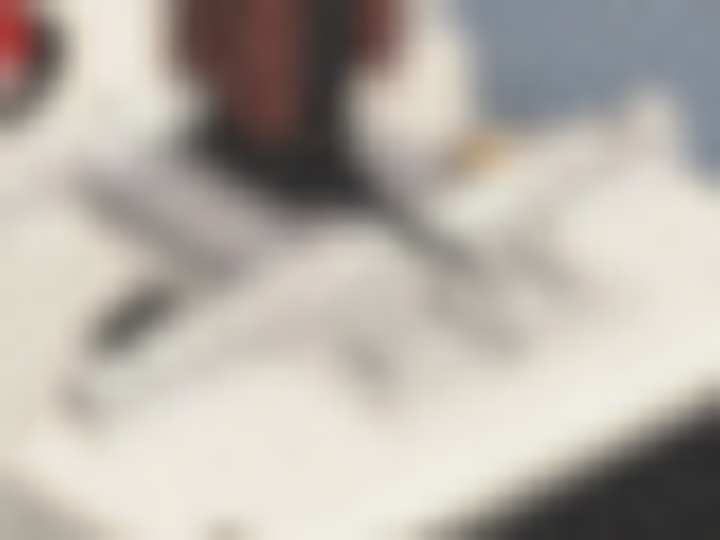

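The pointer (crop (385,190)→(470,260)) leads into the long middle tick (crop (490,320)). Force (17.0), TCP (18.3) and the tab network (≈17.8) average a hair under 18 mm, so nudge 0.4 mm and hand in while holding.

```bash
python3 -m jog '0 0.002 0 0 0 0 1;0 0.002 0 0 0 0 1;0 0.002 0 0 0 0 1;0 0.002 0 0 0 0 1' && python3 m.py && python3 -c "
from workcell import *
print(close_job())"
```

```text
t: 21.2
ee_pos: [590.9, 25.2, 88.0]
orientation: [-2.017, -2.404, 0.005]
ft_force: [-10.0, -1.4, 10.7]
width: 11.8
grasp_force: 30.0
21.8 F -9.261043012551497 0.4590810212374917 open by force 17.536810041838322 tcp x 18.58402503714775 tab [18.8 20.5 19.6 16.9 20.1 19.5] 11.404723467204663 [-8.53384631 -1.96852654 10.20644422]
the job is handed in; nothing more can be done
None
```

The reference tube is in the well, cap up and released, and I handed the job in at about 22 s with the gripper holding the shutter at about 18 mm, half travel. The readings were 17.5 mm from spring force, 18.6 mm from arm position and about 18–19 mm from the camera. The first grasp closed just above the cap without moving the tube, and the second held.

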